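# Slide the brass plate blank out over the end of the bench riser

### The job

The brass plate blank lies flat on the green ledge on top of the drawer riser and there is no edge to take it by. Without picking it up, push it back square against the rail along the back of the ledge, and slide it along the rail until about 30 mm of it stands out past the end of the ledge it is nearest to, still lying flat. Leave the silver plate, the loupe and the things on the bench where they are.

Things in the scene. Friction and masses are not known exactly. Their poses are not given: they have to be found in the camera images.
- riser: Low wooden drawer unit fixed on the bench, 150 mm deep (x), 500 mm long (y), four drawers with small brass knobs in front (-x; knobs stand out 16 mm, 34 mm up). Its flat green top, 80 mm above the bench, is the ledge, open at both ends and in front. Origin: centre of the underside, on the bench; +x points to the back rail, +y along the ledge to its left end.
- rail (a point): middle of the foot of the rail's front face: riser x +63 mm, y 0, z 80 mm. The fixed dark wooden rail, 12 mm thick and 12 mm high (top 92 mm above the bench), runs along the whole back of the ledge, straight along the riser's y.
- left_end (a point): middle of the ledge's left end edge: riser x 0, y +250 mm, at the height of the ledge top
- right_end (a point): middle of the ledge's right end edge: riser x 0, y -250 mm, at the height of the ledge top
- brass_plate: The work: loose yellow brass plate, 90 mm (its x) by 110 mm (its y) by 5 mm thick, 0.35 to 0.55 kg. Lies flat on the ledge near one end, left or right, its 110 mm side roughly along the ledge, a little skew, 5 to 25 mm clear of the rail. Origin: centre of its underside. Slides with 2 to 8 N; squaring it on the rail can take up to 20 N; tips off if more than half overhangs.
- silver_plate: Loose silver-coloured plate of the same size, lying flat near the other end of the ledge. Leave alone. Origin: centre of its underside.
- loupe: Black watchmaker's loupe, 33 mm across and 27 mm high, standing about the middle of the ledge between the plates. Leave alone. Origin: centre of its underside.
- movement_holder: Green movement holder with a brass thumb-screw, 44 by 57 mm, 26 mm high, on the bench in front of the riser. Leave alone. Origin: centre of its underside.
- parts_tray: Clear compartment tray with watch wheels, 85 by 120 by 16 mm, on the bench in front of the riser. Leave alone. Origin: centre of its underside.
- tin: Round blue tin with a white lid, 56 mm across, 25 mm high, on the bench in front of the riser. Leave alone. Origin: centre of its underside.
- screwdriver: Small brass screwdriver lying on the bench in front of the riser, 120 mm long (its x), 12 mm high. Leave alone. Origin: at mid-length on the bench.
- tweezers: Steel tweezers lying on the bench in front of the riser, 125 mm long (its x), 8 mm high. Leave alone. Origin: at mid-length on the bench.

How it is judged:
By the outcome, as a careful person would: the job done as asked, in the order asked, and still so for the second after the job is handed in, with the robot touching nothing.
It also fails if it takes over 54 s, if anything falls off the work surface, if the arm or the gripper's body presses on something with over 40 N, if the wrist force passes 120 N, or if a joint passes its speed limit or range.

### The arm

A 6-joint arm with a two-finger parallel gripper is mounted at the origin on the work surface. World frame = base frame: x ahead of the robot, y to its left, z up, the work surface at z = 0. Lengths are in m, angles in degrees, forces in N, time in s.
With the tool pointing down it reaches from about 0.275 to 0.825 m from the base axis. Payload 4.9 kg.
Tool frame: the origin (TCP) lies between the finger pads; the fingertips stand nose_length ahead of it and the grasp point (between the pads) lies 8 mm behind it (nose_length is the distance from the TCP to the fingertips, in m); z points along the fingers, x is the direction in which the jaws open and shut, and the axes are right-handed (so a half turn about z gives the same grasp; the last joint's range is limited). The gripper opens to 85 mm and grips with 20 to 120 N. Pads are 22 mm wide; open, the fingers measure 114 mm over their backs; the gripper's body (76 mm by 85 mm) begins 54 mm behind the grasp point. The pads swing forward as they close: fully open they stand 13 mm farther back than shut.
Start: joints at [-77.418, 18.69, -11.035, 60.275, 0, 82.311], TCP at [0.191, -0.516, 0.242] pointing down, gripper open.
Joint ranges: [-152.03, 152.03], [-55.5, 102.48], [-74.3, 77.21], [-110.64, 120.58], [-84.22, 78.4], [-180, 180]. Speed limits (degrees/s): [147.25, 147.25, 180, 180, 180, 180].

### API

Orientations are given as a 3x3 rotation matrix whose columns are the frame's x, y, z axes.
In Python, from rig import * gives the robot as it stands. Calls block until the motion is done:
- move_pose(position, orientation): joint-space move of the TCP to a pose.
- servo_line(position, ori=None, rate=0.15, f_stop=None): straight line of the TCP; ori=None keeps the orientation; rate is the mean speed in m/s. With f_stop (N) it stops when the force on the tool has changed by that much, and returns True; else False.
- goto_joints(angles): joint-space move.
- let_go() and gripper_close(squeeze=None): open the fingers fully, or close them until they stop; squeeze is the grip in N (None keeps the last).
- dwell(seconds).
- ik(position, orientation): joint angles nearest the present ones, or None.
- state(): the state.
- grab_frame(name): name is "scene" or "top" or "wrist"; returns a dict with "img" (420x560x3 uint8, red, green, blue), "z_map" (420x560 float32, m along the optical axis (not along the pixel's ray), 0 where there is no reading), "intrinsics" (3x3 intrinsics, pixels), "world_from_camera" (4x4, takes a point from camera to world coordinates). Camera axes: x right, y up, looking along -z (the intrinsics and any distortion apply to the point x, -y, -z); pixel columns grow to the right and rows downward; lengths in m; the calibration is good to about 2 mm. The wrist camera is an equidistant fisheye: a pixel r from the principal point sees the ray r / f radians off the axis. A picture is of the moment at which its call begins.
A pose or a line that the arm cannot do raises IKError and nothing moves.
- sign_off(): hands the job in, once; it reports no verdict.
The state is a dict: "clock": time; "qpos": joint angles; "qvel": joint speeds; "effort": joint torques, N m; "tcp_pos": TCP position; "ee_rot": TCP orientation; "wrist_force": force on the tool from outside, world axes, zero at the start; "wrist_torque": the same for the moment, N m; "finger_gap": opening from 0.0 (shut) to 1.0 (fully open).
Only numpy, scipy, OpenCV 4.12 (cv2) and the standard library are available. Lean on these libraries where they do the work, as an engineer would, in place of code of your own. Each camera call takes 0.05 s, during which the arm holds its last target.

## Working session

There is one attempt and no reset: what is moved stays moved. The work goes in short steps, each a Python script; the robot and the scene stay as the last script left them, time stands still between calls to the robot, and variables do not carry over. Pictures are saved under pics/ and viewed, and the job is handed in when it is done.

```bash
ls; mkdir -p pics
python3 - <<'E'
from rig import *
import cv2,numpy as np
s=state();print({k:s[k] for k in('clock','tcp_pos','finger_gap','wrist_force')})
try: print(nose_length)
except Exception as e: print(e)
for n in('scene','top'):
    f=grab_frame(n);np.savez('f_'+n,**f)
    cv2.imwrite(f'pics/{n}0.png',f['img'][:,:,::-1]);print(n,f['intrinsics'],f['world_from_camera'])
E
```

```text
pics
{'clock': 0.0, 'tcp_pos': array([ 0.19044701, -0.5153662 ,  0.24150127]), 'finger_gap': 0.9990614771443025, 'wrist_force': array([-0.47131951,  0.15725896, -0.11921358])}
0.011
scene [[519.1799412    0.         271.38535358]
 [  0.         519.1799412  208.89551359]
 [  0.           0.           1.        ]] [[-0.27632963 -0.78737441  0.55107484  1.17710459]
 [ 0.9610467  -0.2297171   0.15368568  0.20896262]
 [ 0.00558314  0.57207656  0.82018122  1.07806483]
 [ 0.          0.          0.          1.        ]]
top [[431.79793704   0.         281.4250031 ]
 [  0.         431.79793704 207.46774456]
 [  0.           0.           1.        ]] [[-1.14758716e-02  9.98421227e-01 -5.49850747e-02  4.62165546e-01]
 [-9.99934036e-01 -1.14322618e-02  1.10760467e-03  2.33628267e-02]
 [ 4.77252242e-04  5.49941584e-02  9.98486562e-01  9.58928219e-01]
 [ 0.00000000e+00  0.00000000e+00  0.00000000e+00  1.00000000e+00]]
```

View pics/scene0.png

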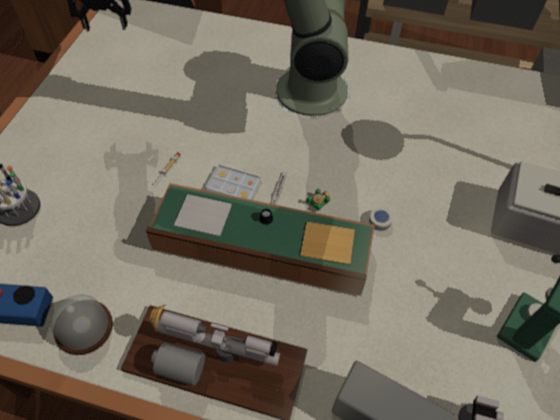

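View pics/top0.png

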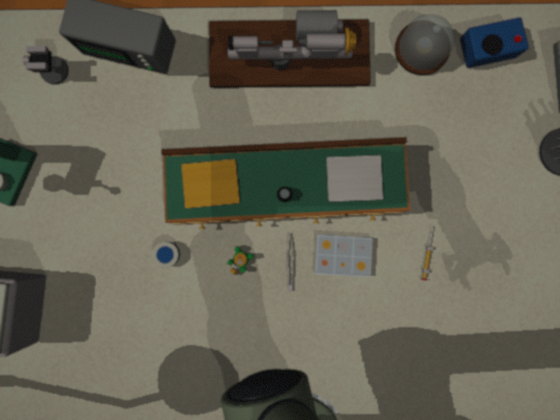

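The top view has +x up and +y to the left. The brass plate is at about (210,183), near the left end of the ledge. The silver plate is at (355,178) and the loupe at (285,194). The rail is the dark strip along the ledge's upper edge.

```bash
cat > h.py <<'E'
import cv2,numpy as np
def ray2plane(f,px,z):
    K=f['intrinsics'];T=f['world_from_camera'];px=np.atleast_2d(px).astype(float)
    u=(px[:,0]-K[0,2])/K[0,0];v=(px[:,1]-K[1,2])/K[1,1]
    d=np.stack([u,-v,-np.ones_like(u)],1)@T[:3,:3].T;o=T[:3,3]
    return o+d*((z-o[2])/d[:,2])[:,None]
def big(m):
    m=cv2.morphologyEx(m,cv2.MORPH_OPEN,np.ones((3,3),np.uint8))
    c,_=cv2.findContours(m,cv2.RETR_EXTERNAL,cv2.CHAIN_APPROX_NONE);return max(c,key=cv2.contourArea)[:,0]
def measure(f,verbose=True):
    hsv=cv2.cvtColor(f['img'],cv2.COLOR_RGB2HSV)
    g=cv2.inRange(hsv,(60,90,25),(95,255,140)); b=cv2.inRange(hsv,(14,140,110),(30,255,255))
    roi=np.zeros(g.shape,np.uint8)
    return g,b
def rect(f,mask,z):
    p=ray2plane(f,big(mask)+0.0,z)[:,:2].astype(np.float32)
    (c,s,a)=cv2.minAreaRect(p*1000);return c,s,a
E
python3 - <<'E'
from h import *
for n in('top','scene'):
    f=dict(np.load(f'f_{n}.npz'));g,b=measure(f)
    hsv=cv2.cvtColor(f['img'],cv2.COLOR_RGB2HSV)
    if n=='top':print(hsv[160,250],hsv[183,210])
    print(n,'brass',rect(f,b,.085))
    bb=big(b)
    x,y,w,h=cv2.boundingRect(bb);print(x,y,w,h)
    # green hull minus loose: 
    print('green',rect(f,g,.080))
    zm=f['z_map'];K=f['intrinsics'];T=f['world_from_camera']
    vv,uu=np.mgrid[:420,:560];Z=zm
    P=np.stack([(uu-K[0,2])/K[0,0]*Z,-(vv-K[1,2])/K[1,1]*Z,-Z],-1)@T[:3,:3].T+T[:3,3]
    print('z brass',np.median(P[b>0][:,2]),'green',np.median(P[g>0][:,2]))
    gb=big(g)
    hull=cv2.convexHull(gb);vis=cv2.resize(f['img'][:,:,::-1].copy(),None,fx=2,fy=2)
    r=cv2.approxPolyDP(hull,4,True);print('hull',r[:,0].tolist());print(ray2plane(f,r[:,0],.08).round(4))
    cv2.polylines(vis,[r*2],True,(0,0,255));cv2.polylines(vis,[cv2.boxPoints(cv2.minAreaRect(bb)).astype(int)[:,None]*2],True,(255,0,0))
    x0,y0=cv2.boundingRect(hull*2)[:2]
    cv2.imwrite(f'pics/m_{n}.png',vis[max(0,y0-60):y0+340,max(0,x0-60):x0+600])
E
```

```text
[ 73 121  63] [ 20 199 136]
top brass ((561.4613037109375, 168.01861572265625), (88.86698913574219, 107.22549438476562), 5.000845432281494)
182 160 56 48
green ((564.3070068359375, 13.706634521484375), (126.13633728027344, 487.0244445800781), 2.2086644172668457)
z brass 0.08485989366352414 green 0.0803059182006064
hull [[402, 146], [405, 206], [168, 217], [168, 157]]
[[ 0.6342 -0.2268  0.08  ]
 [ 0.5107 -0.2296  0.08  ]
 [ 0.4938  0.2535  0.08  ]
 [ 0.6169  0.2539  0.08  ]]
scene brass ((562.8859252929688, 155.96990966796875), (88.56732940673828, 84.24202728271484), 5.00352144241333)
301 223 40 36
green ((563.3668212890625, -47.23431396484375), (119.7168197631836, 362.9136657714844), 2.0606675148010254)
z brass 0.08514705921056476 green 0.08042161263768266
hull [[154, 226], [171, 187], [317, 217], [298, 257]]
[[ 0.6276 -0.2227  0.08  ]
 [ 0.5124 -0.2283  0.08  ]
 [ 0.4989  0.1299  0.08  ]
 [ 0.6142  0.1139  0.08  ]]
```

View pics/m_top.png

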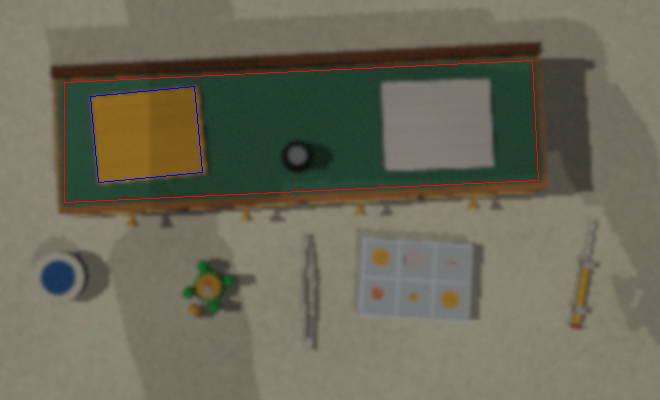

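```bash
cat >> h.py <<'E'
def w2px(f,P):
    K=f['intrinsics'];T=f['world_from_camera'];c=(np.atleast_2d(P)-T[:3,3])@T[:3,:3]
    return np.stack([K[0,0]*c[:,0]/-c[:,2]+K[0,2],K[1,1]*-c[:,1]/-c[:,2]+K[1,2]],1)
def ortho(f,x0,x1,y0,y1,z,mm=1.0):
    # rows: x descending, cols: y descending
    xs=np.arange(x1,x0,-mm/1000);ys=np.arange(y1,y0,-mm/1000)
    X,Y=np.meshgrid(xs,ys,indexing='ij');p=w2px(f,np.stack([X.ravel(),Y.ravel(),np.full(X.size,z)],1)).reshape(*X.shape,2).astype(np.float32)
    return cv2.remap(f['img'],p[...,0],p[...,1],cv2.INTER_LINEAR)
E
python3 - <<'E'
from h import *
f=dict(np.load('f_top.npz'))
o=ortho(f,.46,.66,.06,.30,.08,.4);cv2.imwrite('pics/o1.png',o[:,:,::-1])
o=ortho(f,.46,.66,-.27,-.03,.08,.4);cv2.imwrite('pics/o2.png',o[:,:,::-1])
g,b=measure(f)
# line fits on the green boundary and the brass sides
p=ray2plane(f,big(g),.08)[:,:2]*1000
(c,s,a)=cv2.minAreaRect(p.astype(np.float32))
def sides(p,c,a,half,tol=6,trim=15):
    t=np.radians(a);R=np.array([[np.cos(t),-np.sin(t)],[np.sin(t),np.cos(t)]])
    q=(p-c)@R;out={}
    for nm,ax,sg in(('x-',0,-1),('x+',0,1),('y-',1,-1),('y+',1,1)):
        m=(abs(q[:,ax]-sg*half[ax])<tol)&(abs(q[:,1-ax])<half[1-ax]-trim)
        k=np.polyfit(q[m,1-ax],q[m,ax],1);out[nm]=(round(k[1],2),round(np.degrees(np.arctan(k[0])),2),m.sum())
    return out
for nm,mk,z in(('green',g,.08),('brass',b,.085)):
    p=ray2plane(f,big(mk),z)[:,:2]*1000;c,s,a=cv2.minAreaRect(p.astype(np.float32));print(nm,c,s,a,sides(p,np.array(c),a,np.array(s)/2))
E
```

```text
green (564.3070068359375, 13.7066650390625) (126.13633728027344, 487.0245056152344) 2.2086663246154785 {'x-': (np.float64(-62.02), np.float64(-0.02), np.int64(224)), 'x+': (np.float64(60.76), np.float64(0.01), np.int64(222)), 'y-': (np.float64(-242.44), np.float64(0.17), np.int64(46)), 'y+': (np.float64(242.42), np.float64(0.4), np.int64(47))}
brass (561.4612426757812, 168.0186004638672) (88.866943359375, 107.22550201416016) 5.0008015632629395 {'x-': (np.float64(-42.85), np.float64(-1.54), np.int64(38)), 'x+': (np.float64(42.81), np.float64(1.57), np.int64(38)), 'y-': (np.float64(-52.42), np.float64(-0.04), np.int64(28)), 'y+': (np.float64(52.53), np.float64(-0.15), np.int64(29))}
```

View pics/o1.png

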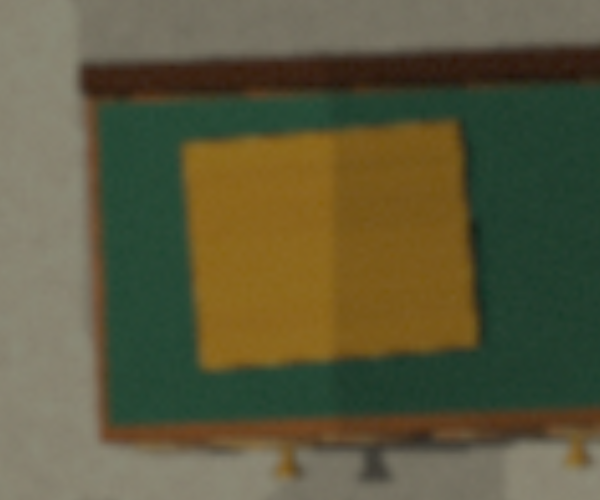

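View pics/o2.png

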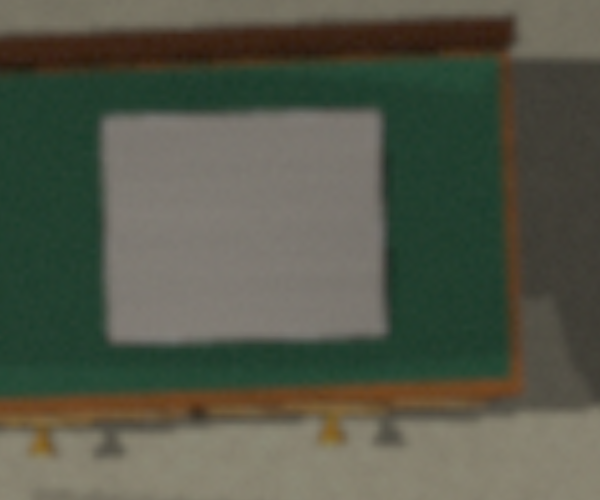

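The riser origin comes out near (570, 14) mm with a yaw of 2.2°. The green area's ends sit symmetrically inside ±250 mm, as they should. The brass centre is about (-3, 154) mm in the riser frame, skewed 2.8°, roughly 20 mm clear of the rail. I'll close the fingers and go in front of the plate.

```bash
cat >> h.py <<'E'
O=np.array([.5703,.0139]);t=np.radians(2.2);RX=np.array([np.cos(t),np.sin(t)]);RY=np.array([-np.sin(t),np.cos(t)])
def W(x,y,z): # riser mm -> world m
    p=O+(x*RX+y*RY)/1000;return [float(p[0]),float(p[1]),float(z)]
def Rz(p): # world -> riser mm
    d=(np.asarray(p)[:2]-O)*1000;return np.array([d@RX,d@RY])
ORI=np.array([[RY[0],RX[0],0],[RY[1],RX[1],0],[0,0,-1.]])
E
python3 - <<'E'
from rig import *
from h import *
q=ik(W(-66,168,.16),ORI);print(q)
gripper_close(30)
move_pose(W(-66,168,.14),ORI)
servo_line(W(-66,168,.105),rate=.1)
h=servo_line(W(-66,168,.085),rate=.015,f_stop=3)
s=state();print(h,s['clock'],s['tcp_pos'],s['wrist_force'],s['finger_gap'],Rz(s['tcp_pos']))
f=grab_frame('wrist');cv2.imwrite('pics/w1.png',f['img'][:,:,::-1])
E
```

```text
[ 11.80396122  20.58772372 -21.21557856  48.19669772   0.
   9.60396122]
True 4.975 [0.49778802 0.17922596 0.09105751] [-0.96431261 -0.66909314  4.01887276] -0.0013223962378778765 [-66.11202712 167.98767277]
```

View pics/w1.png

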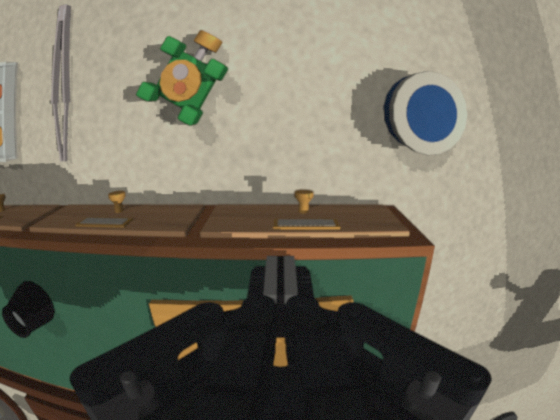

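The fingertips at (280,262) rest on the ledge just in front of the plate. Touching the ledge with the TCP at 91 mm agrees with the 80 mm ledge height. Now I'll push the plate to the rail.

Run:
```python
from rig import *
from h import *
z=.0927
servo_line(W(-66,168,z),rate=.03)
h=servo_line(W(-34,168,z),rate=.025,f_stop=16)
s=state();print(h,s['clock'],Rz(s['tcp_pos']),s['tcp_pos'][2],s['wrist_force'])
f=grab_frame('top');np.savez('f_t2',**f)
g,b=measure(f);print(rect(f,b,.085))
f=grab_frame('wrist');cv2.imwrite('pics/w2.png',f['img'][:,:,::-1])
```

```text
True 6.2917 [-43.07410701 168.07906041] 0.0915009605743673 [ 0.67340702 -0.72085684  0.50455917]
((580.102294921875, 158.97137451171875), (97.94778442382812, 86.25979614257812), 89.65933227539062)
```

View pics/w2.png

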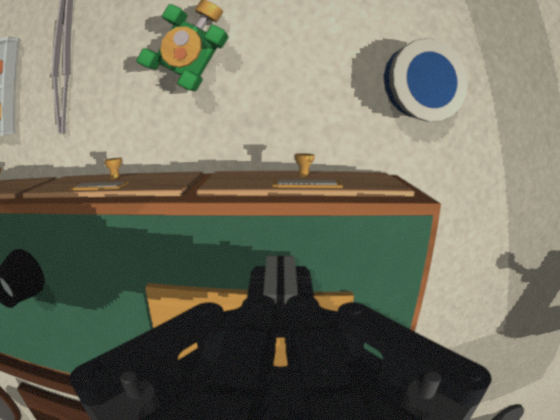

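Run:
```python
from rig import *
from h import *
z=.0935
for fs in(18,22):
    h=servo_line(W(-33,168 if fs==18 else 165,z),rate=.015,f_stop=fs)
    s=state();print(h,s['clock'],Rz(s['tcp_pos']),s['tcp_pos'][2],s['wrist_force']);dwell(.1);print(state()['wrist_force'])
# back off, lift, look
s=state();x,y=Rz(s['tcp_pos'])
servo_line(W(x-12,y,z),rate=.06);servo_line(W(x-12,y,.12),rate=.1)
servo_line(W(x-120,y-120,.16),rate=.2)
f=grab_frame('top');np.savez('f_t3',**f)
o=ortho(f,.46,.66,.06,.30,.08,.4);cv2.imwrite('pics/o3.png',o[:,:,::-1])
g,b=measure(f);c,sz,a=rect(f,b,.085);print(c,sz,a,Rz(np.array(c)/1000),state()['clock'])
```

```text
True 6.9917 [-42.58735407 167.8769473 ] 0.09121299580776325 [-1.20996698 -0.79758291  5.09384557]
[-1.51385708  0.98687503  5.35127071]
False 7.9833 [-41.3499491  165.64923385] 0.09131684366333635 [-15.78972915   0.77284828   6.59846353]
[-17.68861914   2.98320773   6.71884268]
(579.3666381835938, 163.57040405273438) (88.86344909667969, 109.65357208251953) 2.235870838165283 [ 14.80547421 149.21203608] 10.025
```

View pics/o3.png

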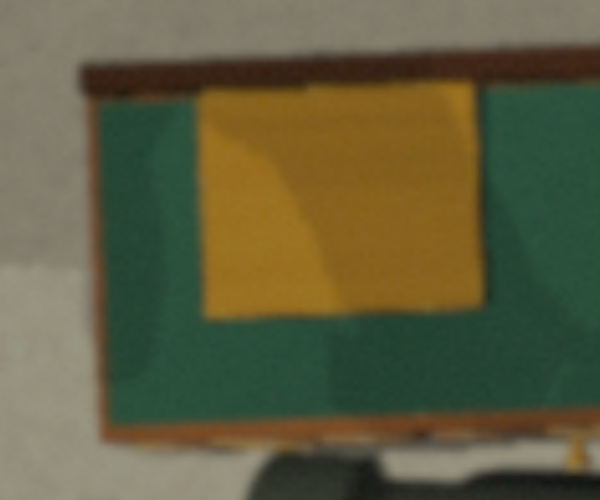

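The plate is now square on the rail: its angle is 2.24° against 2.2° for the rail, with its back edge along the rail foot (ortho row ~90). Next I'll push its right edge towards +y in line with its centre.

Run:
```python
from rig import *
from h import *
X=15.5;z=.0945
move_pose(W(X,64,.15),ORI)
servo_line(W(X,64,.105),rate=.1)
print(servo_line(W(X,64,z),rate=.03,f_stop=6),state()['tcp_pos'][2],state()['wrist_force'])
for y in(90,110,130,146):
    h=servo_line(W(X,y,z),rate=.03,f_stop=25)
    s=state();print(h,s['clock'],Rz(s['tcp_pos']),s['tcp_pos'][2],s['wrist_force'])
    if h:break
f=grab_frame('wrist');cv2.imwrite('pics/w4.png',f['img'][:,:,::-1])
s=state();x,y=Rz(s['tcp_pos'])
servo_line(W(X,y-8,z),rate=.06);servo_line(W(X,y-8,.13),rate=.12)
servo_line(W(-110,40,.17),rate=.25)
f=grab_frame('top');np.savez('f_t4',**f)
o=ortho(f,.46,.66,.08,.32,.08,.4);cv2.imwrite('pics/o4.png',o[:,:,::-1])
g,b=measure(f);c,sz,a=rect(f,b,.085);print(c,sz,a,Rz(np.array(c)/1000),state()['clock'])
```

```text
False 0.09431593157470095 [-0.85569131 -0.24046982 -0.43094734]
False 12.8833 [15.51494809 89.66256963] 0.09449757981199361 [ 0.10174913 -4.45471274  0.14822577]
False 13.7 [ 15.48632029 110.74509566] 0.09449123678170494 [ 0.02095437 -0.62990288 -0.18461437]
False 14.5167 [ 15.46935297 130.57802598] 0.09452811611676823 [-0.6814875  -1.19159222 -0.05134532]
False 15.2 [ 15.47151974 146.66771095] 0.09449561079291739 [ 0.15045217 -1.02686386  0.73224553]
(576.79736328125, 222.72532653808594) (89.15843200683594, 108.27349853515625) 2.9567453861236572 [ 14.50892095 208.42198528] 16.8333
```

View pics/o4.png

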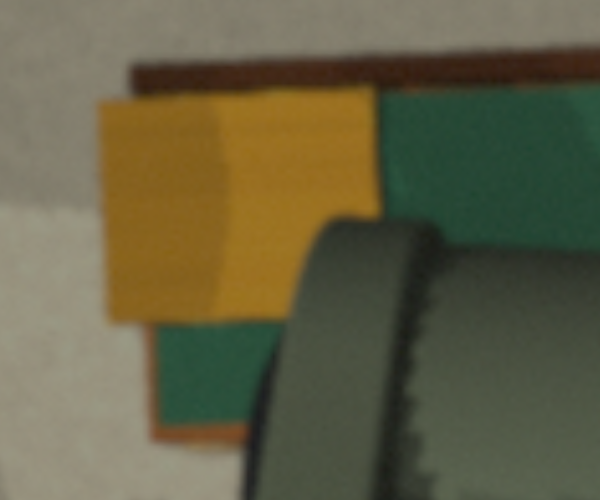

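View pics/w4.png

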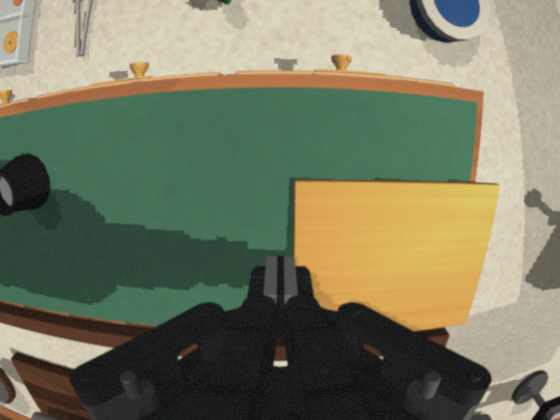

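Overhang is about 13–14 mm now, with a small skew of around 0.7°. I'll push about 16 mm more, a little forward of the last line, then press the plate onto the rail again and measure with the arm out of the view.

Run:
```python
from rig import *
from h import *
X=11;z=.0943
servo_line(W(X,136,.14),rate=.25)
servo_line(W(X,136,.105),rate=.12)
print(servo_line(W(X,136,z),rate=.04,f_stop=6))
h=servo_line(W(X,162,z),rate=.03,f_stop=25)
s=state();print(h,s['clock'],Rz(s['tcp_pos']),s['wrist_force'])
servo_line(W(X,152,z),rate=.06);servo_line(W(X,152,.13),rate=.15)
servo_line(W(-58,232,.13),rate=.25);servo_line(W(-58,232,.105),rate=.15)
print(servo_line(W(-58,232,z),rate=.04,f_stop=6))
servo_line(W(-46,232,z),rate=.04,f_stop=25)
h=servo_line(W(-36,230,z),rate=.012,f_stop=17)
s=state();print(h,s['clock'],Rz(s['tcp_pos']),s['tcp_pos'][2],s['wrist_force'])
x,y=Rz(s['tcp_pos'])
servo_line(W(x-14,y,z),rate=.06);servo_line(W(x-14,y,.13),rate=.15)
move_pose(W(-200,20,.2),ORI)
f=grab_frame('top');np.savez('f_t5',**f)
o=ortho(f,.46,.66,.08,.32,.08,.4);cv2.imwrite('pics/o5.png',o[:,:,::-1])
g,b=measure(f);c,sz,a=rect(f,b,.085);print(c,sz,a,Rz(np.array(c)/1000),state()['clock'])
```

```text
False
False 19.4917 [ 11.02205245 162.03465178] [-0.2215984  -4.14415211  1.46323937]
False
False 22.9583 [-40.07885398 230.77050841] 0.09397771920734457 [-10.56853027   2.69189399   7.57468934]
(576.3939819335938, 238.0582275390625) (88.91117858886719, 108.24075317382812) 2.098365068435669 [ 14.6944334  223.75906957] 24.8833
```

View pics/o5.png

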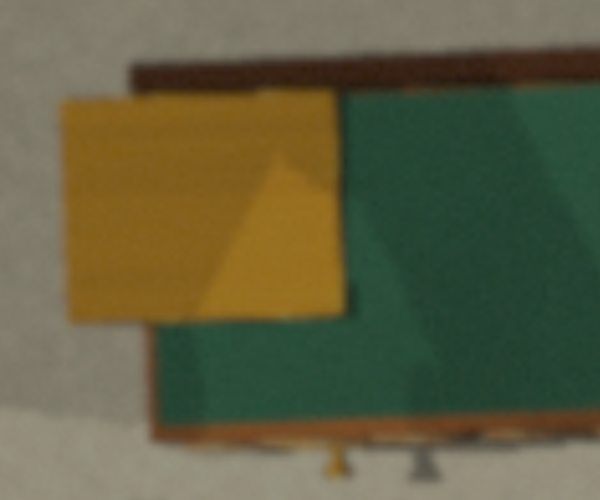

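Run:
```python
from rig import *
from h import *
fs={n:grab_frame(n) for n in('top','scene')};np.savez('f_s6',**fs['scene'])
for n,f in fs.items():
    hsv=cv2.cvtColor(f['img'],cv2.COLOR_RGB2HSV)[:,:,1].astype(np.float32)
    def edge(x,z,y0=235,y1=300):
        ys=np.arange(y0,y1,.25);p=w2px(f,[W(x,y,z) for y in ys]).astype(np.float32)
        v=cv2.remap(hsv,p[:,0][None],p[:,1][None],cv2.INTER_LINEAR)[0]
        th=(v[:12].mean()+v[-40:].mean())/2;i=np.where(v>th)[0][-1];return ys[i]
    print(n,'plate',[edge(x,.085,260,300) for x in range(-15,50,10)],'ledge',[edge(x,.080) for x in range(-62,-38,4)])
    r=[]
    def xe(y,x0,x1,z):
        xs=np.arange(x0,x1,.25);p=w2px(f,[W(x,y,z) for x in xs]).astype(np.float32)
        v=cv2.remap(f['img'][:,:,0].astype(np.float32),p[:,0][None],p[:,1][None],cv2.INTER_LINEAR)[0];k=np.argmin(np.gradient(cv2.GaussianBlur(v[None],(0,0),3)[0]));return xs[k]
    print('plate back edge',[xe(y,40,75,.085) for y in range(176,248,8)])
f=grab_frame('scene');im=cv2.resize(f['img'][160:310,140:400],None,fx=3,fy=3,interpolation=cv2.INTER_CUBIC);cv2.imwrite('pics/s6.png',im[:,:,::-1])
```

```text
top plate [np.float64(278.75), np.float64(278.5), np.float64(278.5), np.float64(278.25), np.float64(278.5), np.float64(278.5), np.float64(278.0)] ledge [np.float64(249.75), np.float64(249.5), np.float64(249.75), np.float64(250.25), np.float64(250.0), np.float64(249.5)]
plate back edge [np.float64(59.5), np.float64(59.5), np.float64(60.25), np.float64(60.25), np.float64(59.25), np.float64(59.25), np.float64(59.5), np.float64(60.0), np.float64(60.5)]
scene plate [np.float64(279.25), np.float64(279.5), np.float64(279.5), np.float64(279.5), np.float64(279.5), np.float64(279.5), np.float64(279.5)] ledge [np.float64(251.75), np.float64(252.0), np.float64(252.0), np.float64(251.75), np.float64(251.5), np.float64(251.5)]
plate back edge [np.float64(57.5), np.float64(56.5), np.float64(56.5), np.float64(57.0), np.float64(57.25), np.float64(56.0), np.float64(56.25), np.float64(56.5), np.float64(56.75)]
```

View pics/s6.png

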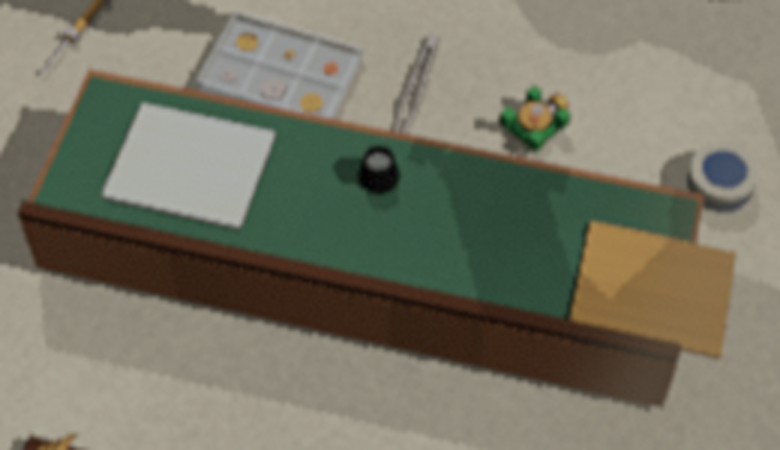

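Overhang measures 28.7 mm in the top view and 27.7 mm in the scene view. The plate is square to within 0.1°. There's time left, so I'll nudge it about 1.5 mm further and press it firmly on the rail again to confirm contact.

Run:
```python
from rig import *
from h import *
X=12;z=.0943
move_pose(W(X,150,.14),ORI)
servo_line(W(X,150,.105),rate=.15)
print(servo_line(W(X,150,z),rate=.04,f_stop=6))
h=servo_line(W(X,163.6,z),rate=.03,f_stop=25)
s=state();print(h,s['clock'],Rz(s['tcp_pos']),s['wrist_force'])
servo_line(W(X,152,z),rate=.06);servo_line(W(X,152,.13),rate=.15)
servo_line(W(-58,228,.13),rate=.25);servo_line(W(-58,228,.105),rate=.15)
print(servo_line(W(-58,228,z),rate=.04,f_stop=6))
servo_line(W(-46,228,z),rate=.05,f_stop=25)
for xt in(-42,-39,-36,-33,-31):
    h=servo_line(W(xt,228,z),rate=.015,f_stop=20)
    s=state();print(xt,h,Rz(s['tcp_pos']),s['wrist_force'])
    if np.linalg.norm(s['wrist_force'][:2])>20:break
x,y=Rz(s['tcp_pos'])
servo_line(W(x-14,y,z),rate=.06);servo_line(W(x-14,y,.13),rate=.15)
move_pose(W(-200,20,.2),ORI)
fs={n:grab_frame(n) for n in('top','scene')};f=fs['top'];np.savez('f_t7',**f)
cv2.imwrite('pics/t7.png',f['img'][:,:,::-1])
o=ortho(f,.46,.66,.08,.32,.08,.4);cv2.imwrite('pics/o7.png',o[:,:,::-1])
for n in fs:
    g,b=measure(fs[n]);c,sz,a=rect(fs[n],b,.085);print(n,sz,a,Rz(np.array(c)/1000),state()['clock'])
for n,f in fs.items():
    hsv=cv2.cvtColor(f['img'],cv2.COLOR_RGB2HSV)[:,:,1].astype(np.float32)
    def edge(x,z,y0=235,y1=300):
        ys=np.arange(y0,y1,.25);p=w2px(f,[W(x,y,z) for y in ys]).astype(np.float32)
        v=cv2.remap(hsv,p[:,0][None],p[:,1][None],cv2.INTER_LINEAR)[0]
        th=(v[:12].mean()+v[-40:].mean())/2;return ys[np.where(v>th)[0][-1]]
    print(n,'plate',np.mean([edge(x,.085,260,300) for x in range(-15,50,10)]),'ledge',np.mean([edge(x,.080) for x in range(-62,-38,4)]))
a=dict(np.load('f_top.npz'))['img'];d=cv2.absdiff(a,fs['top']['img']).max(2);cv2.imwrite('pics/d7.png',d*3 if d.max()<85 else np.minimum(d.astype(int)*3,255).astype(np.uint8))
```

```text
False
False 27.4333 [ 12.09687376 163.48928538] [ 0.47372943 -2.44524879  0.73437986]
False
-42 False [-41.98799584 228.00652391] [ 1.21941875  0.36568301 -0.50339377]
-39 False [-40.42995572 228.000302  ] [-5.45464824  0.20204259  3.90790546]
-36 False [-40.15583444 227.99132917] [-11.79783051  -1.16067199   8.61735024]
-33 False [-39.91735443 227.98558104] [-17.5766187   -0.55082608  14.41143421]
-31 False [-39.75162191 227.97031052] [-23.86476913  -1.61631865  18.78519387]
top (88.70455169677734, 108.22488403320312) 1.6429706811904907 [ 15.01557296 225.14499533] 33.6583
scene (37.873817443847656, 21.679391860961914) 11.652233123779297 [ 36.54726406 180.59140255] 33.6583
top plate 279.89285714285717 ledge 249.79166666666666
scene plate 280.9642857142857 ledge 251.75
```

View pics/t7.png

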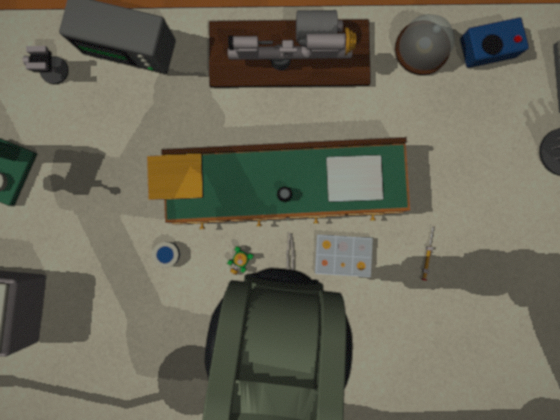

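View pics/o7.png

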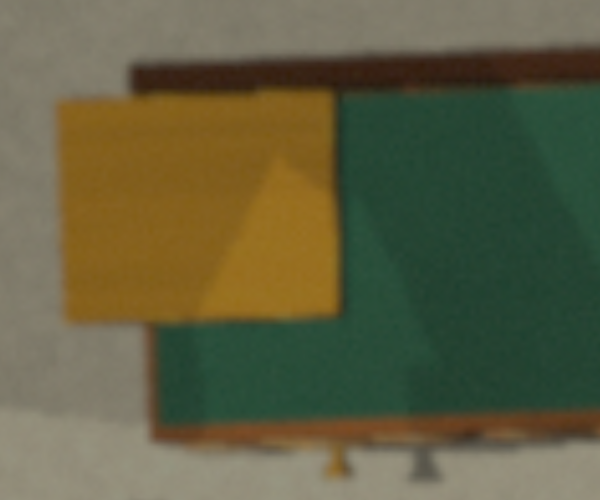

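Overhang is now 30.1 mm in the top view and 29.2 mm in the scene view. The plate stopped dead under a 24 N press, so it is on the rail. The silver plate at (355,178), the loupe at (285,194) and the bench items look unmoved. The robot is clear, so I'm handing in.

```bash
python3 -c "
from rig import *
print(state()['clock']);print(sign_off())"
```

```text
33.6583
the job is handed in; nothing more can be done
None
```

The brass plate is square against the rail and lying flat, with about 30 mm standing out past the left end of the ledge. I handed the job in at 33.7 s of the 54 s allowed.

I pushed it with closed fingers: back onto the rail, along to the left in two pushes plus a nudge of about 1.5 mm, pressing it onto the rail again after the second push and after the nudge.

- **Overhang:** the top camera gives 30.1 mm and the scene camera 29.2 mm.
- **On the rail:** the plate held still against a 24 N press in the last push.
- **Squareness:** the last top-view fit reads 1.6° against about 2.2° for the rail. That 0.6° is within the roughly 1° one pixel is worth, and the two earlier fits after pressing were within 0.1°.
- **Disagreements:** my measured rail line sits about 3 mm nearer the front than the nominal 63 mm, most likely an offset in the riser origin I estimated. The scene camera's colour outline of the plate failed in the last check, so its overhang figure comes from edge profiles only.
- **Everything else:** by eye in the last top view, the silver plate, loupe and bench items are where they started.

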